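# Release the safety tab and open the hold-down clamp

### The job

Open the clamp of the assembly fixture so that the workpiece under it can be taken out: first slide the black safety tab away from the clamp until it comes up softly against its rubber stop, leave it there, then lift the clamp by its side bar until it stands nearly upright, and let go. Do not ram the tab into its stop (stay below 15 N) or wrench the clamp against a tab that still holds it (stay below 20 N), and leave the workpiece and the things lying around where they are.

Things in the scene. Friction and masses are not known exactly. Their poses are not given: they have to be found in the camera images.
- fixture: assembly fixture fixed on the table: plate 300 (x) x 270 (y) x 20 mm, carries clamp, safety tab and stop. Origin: centre of the underside. Axes: x from the clamp's nose to its hinge (roughly away from the robot), y to the side where the clamp's bar sticks out, z up; yaw within 0.4 rad of the world. Under the tab: a pedestal 34 x 95 mm with guides, up to 79 mm above the table
- tab (a joint): safety tab's travel (m) along the fixture's -y, away from the clamp; 0 to 0.003 at the start, locking. Drag 2.5 N; stays where left. A blade set differently (not given) under each tab covers the clamp's nose: the clamp is freed at 0.010 to 0.030, and 2 mm later the blade meets a rubber bumper, 8 N per mm. Push until the bumper is felt, 4 to 8 N above the drag; over 15 N on it is ramming
- tab_fin (a point): centre of the safety tab's upright black thumb fin, 24 (fixture x) x 10 (y) x 32 mm high; centre 105.5 mm, top 121.5 mm above the table. It stands on a block 34 x 10 x 10 mm that moves with it. Free space around it above 90 mm height, and on its +y and -y sides down to 80 mm. Axes as the fixture's
- stop: aluminium stop of the tab, 34 x 14 x 6 mm, with the black rubber bumper on its face; beyond the tab on the fixture's -y side. Origin: its underside, 73.5 mm above the table, at the middle of its face towards the tab, 12 mm behind the bumper's face
- clamp (a joint): angle (rad) of the clamp about its hinge; 0 closed and level with its nose towards the fixture's -x, grows as the nose is lifted, end stop 1.6. Stiff hinge (0.35 N m friction): stays at any angle; lifting takes about 4 to 6 N at the bar. While the tab still holds it, it moves only about 0.01 rad
- clamp_bar (a point): grip point on the axis of the clamp's side bar, a round steel rod of 14 mm diameter along the fixture's y; the point is 50 mm from the clamp's flank and 39 mm from the rod's free end, 66 mm above the table when closed (plate 46 mm below). Free all round; the rod can turn between the fingers. Moves with the clamp, as do its axes
- clamp_hinge (a point): the clamp's hinge axis (along the fixture's y) at the clamp's middle line, 66 mm above the table. The side bar's axis is 135 mm from it, on the -x side when closed; the clamp, a steel bar 24 mm wide and 12 mm thick, reaches 25 mm beyond the side bar's axis
- workpiece_mid (a point): middle of the bright steel curved arm (about 170 x 65 x 18 mm, 0.4 kg, loose) that lies in its nest on the plate, under the clamp's rubber foot; to be left there. Centre 29 mm above the table
- spanner: loose steel spanner 160 mm long lying on the table on the fixture's -y side; bystander. Origin in its underside
- tin: loose grey tin, diameter 60 mm, 70 mm high, standing on the table on the fixture's -y side; bystander. Origin: centre of its underside
- cylinder: loose spare pneumatic cylinder, about 165 x 46 x 46 mm, lying on the table on the fixture's +y side; bystander. Origin in its underside

How it is judged:
On the way, in this order (a step that is already met when the one before it is completed fails the run):
1. the safety tab is pushed up against its rubber stop (felt: more than 1 N) while the clamp is still down (contact force between tab and stop above 1 N and value of joint tab above 0.0105 m and value of joint clamp below 0.05 rad), for 0.1 s.
2. the clamp is lifted to more than 1.2 rad (value of joint clamp above 1.2 rad), for 0.2 s.
At the end, for the whole second after the job is handed in: The clamp stands open by more than 1.2 rad (of 1.6) and is at rest, the safety tab is still slid back by at least 10.5 mm, the workpiece is within 10 mm of where it lay, and nothing is held (value of joint clamp above 1.2 rad and velocity of joint clamp between -0.05 and 0.05 rad/s and value of joint tab above 0.0105 m and distance of workpiece_mid from where it was at the start of the episode below 0.01 m); the robot touches nothing.
It fails at once if the tab is rammed into its stop with more than 15 N (contact force between tab and stop above 15 N).
It fails at once if the clamp is wrenched against the tab with more than 20 N (contact force between clamp and tab above 20 N).
It fails at once if the workpiece is moved by more than 10 mm (distance of workpiece_mid from where it was at the start of the episode above 0.01 m).
It fails at once if a bystander (spanner, tin or cylinder) is moved by more than 20 mm (distance of any of spanner, tin, cylinder from where it was at the start of the episode above 0.02 m).
It also fails if it takes over 69 s, if anything falls off the work surface, if the arm or the gripper's body presses on something with over 40 N, if the wrist force passes 120 N, or if a joint passes its speed limit or range.

### The arm

A 6-joint arm with a two-finger parallel gripper is mounted at the origin on the work surface. World frame = base frame: x ahead of the robot, y to its left, z up, the work surface at z = 0. Lengths are in m, angles in rad, forces in N, time in s.
With the tool pointing down it reaches from about 0.375 to 0.975 m from the base axis. Payload 3.8 kg.
Tool frame: the origin (TCP) lies at the very end of the fingers, on their centre line; the grasp point (between the pads) lies 19 mm behind it; z points along the fingers, y is the direction in which the jaws open and shut (so a half turn about z gives the same grasp; the last joint's range is limited). The gripper opens to 88 mm and grips with 3 to 60 N. Pads are 18 mm wide; open, the fingers measure 123 mm over their backs; the gripper's body (75 mm by 187 mm) begins 45 mm behind the grasp point.
Start: joints at [1.246, 0.264, 1.604, -0, 1.274, -0.037], TCP at [0.192, 0.647, 0.239] pointing down, gripper open.
Joint ranges: [-2.63, 2.63], [-0.94, 2.18], [0.31, 2.57], [-1.31, 4.45], [0, 2.66], [-2.55, 2.55]. Speed limits (rad/s): [2.57, 2.57, 3.14, 3.14, 3.14, 3.14].

### API

Orientations are given as a 3x3 rotation matrix whose columns are the frame's x, y, z axes.
In Python, from plant import read_state, viewer, finish_job gives the robot as it stands.
- The arm moves only by the tool step_arm, never from a script. Its arguments are lists of equal length, an entry for each row: "travel": the shift along the world's x, y, z in m, a list of three; "delta_rot": the turn, a rotation vector about the world's x, y, z in degrees, a list of three. A call has 1 to 8 rows; each row shifts and turns the pose as measured when the row begins; what a row does not reach is not made up. A row lasts 1/10 s, in which the tool goes at most 50 mm and 8.59 degrees, less where a joint would pass 70% of its speed; a pose out of reach is approached as far as the arm can. A call with a gripper value outside its range is refused whole. "claw" is the gripper's target within -1 to 1 (shut at 1, half-way at 0, fully open at -1), set as the call begins (left out, the last holds). The fingers move at their own pace and stop on an object; "squeeze" is the grip in N (left out, the last holds). Time passes only in rows, so rows that do not move let the fingers close. It gives the time, the measured TCP pose, the force and the opening at its end, in the units of the state.
- read_state(): the state, without advancing time (a new reading comes with each control period).
- viewer.capture(name): name is "side" or "top" or "wrist"; returns the picture (420x560x3 uint8, red, green, blue); there is no depth.
- viewer.get_calibration(name): a dict with "fx", "fy", "cx", "cy" (pixels), "k1" (the pictures are not rectified: a ray, as slopes to the right and down, at radius r is drawn at 1 + k1 r^2 times it, then the intrinsics apply), "rvec" (rotation vector, rad) and "tvec" (3), from world to camera coordinates, as OpenCV has them. Camera axes: x right, y down, z forward; pixel columns grow to the right and rows downward; lengths in m; the calibration is good to about 2 mm. A picture is of the moment at which its call begins: read the wrist's pose just before it. get_calibration takes no time and is no camera call; for the wrist camera it gives the pose at the moment of the call.
- finish_job(): hands the job in, once; it reports no verdict.
The state is a dict: "clock": time; "joint_pos": joint angles; "joint_velocities": joint speeds; "joint_torque": joint torques, N m; "ee_pos": TCP position; "orientation": TCP orientation; "wrist_force": force on the tool from outside, world axes, zero at the start; "wrist_torque": the same for the moment, N m; "width": finger opening in m.
Only numpy, scipy, OpenCV 4.12 (cv2) and the standard library are available. Lean on these libraries where they do the work, as an engineer would, in place of code of your own. Each camera call takes 0.05 s, during which the arm holds its last target.

## Working session

There is one attempt and no reset: what is moved stays moved. The work goes in short steps, Python scripts to look and compute and a tool call to move; the robot and the scene stay as the last step left them, time stands still between calls to the robot, and variables do not carry over. Pictures are saved under pics/ and viewed, and the job is handed in when it is done.

Besides the shell and the picture viewer there is one more tool, called after "Request:" by a JSON object that holds its "api" and its "payload". step_arm: Moves the arm, as the interface text tells. Its arguments: {"type":"object","properties":{"travel":{"type":"array","items":{"type":"array","items":{"type":"number"}}},"delta_rot":{"type":"array","items":{"type":"array","items":{"type":"number"}}},"claw":{"type":"number"},"squeeze":{"type":"number"}},"required":["travel","delta_rot"]}

```bash
mkdir -p pics; ls; python3 - <<'E'
from plant import read_state, viewer
import cv2
s=read_state();print(s)
for n in("side","top","wrist"):
    print(n,viewer.get_calibration(n))
    cv2.imwrite(f"pics/{n}0.png",viewer.capture(n)[:,:,::-1])
E
```

```text
pics
{'clock': 0.0, 'joint_pos': array([ 1.24611294e+00,  2.64730683e-01,  1.60534435e+00, -1.20466047e-05,
        1.27370794e+00, -3.69121961e-02]), 'joint_velocities': array([ 0.00149384, -0.00102987,  0.00034929, -0.00096825, -0.00084543,
        0.00040859]), 'joint_torque': array([ 1.12259058e-03, -5.02110314e+01, -3.56875670e+01,  7.26660364e-02,
        2.92478758e-02, -1.79312060e-04]), 'ee_pos': array([0.19136505, 0.64657366, 0.23741916]), 'orientation': array([[-9.58879809e-01,  2.83811625e-01, -6.87814355e-04],
       [ 2.83812450e-01,  9.58877557e-01, -2.07955487e-03],
       [ 6.93279018e-05, -2.18925345e-03, -9.99997601e-01]]), 'wrist_force': array([-0.6860281 ,  0.5460416 ,  0.09754989]), 'wrist_torque': array([ 0.00109819, -0.01575601, -0.00192613]), 'width': 0.08813181996876404}
side {'fx': 383.33090398563155, 'fy': 383.33090398563155, 'cx': 280.45684559992895, 'cy': 207.84787880627803, 'k1': -0.01748266874875985, 'rvec': array([ 2.24519163, -0.64660625,  0.29952859]), 'tvec': array([-0.48136106,  0.32211155,  0.59631943])}
top {'fx': 405.5244919871405, 'fy': 405.5244919871405, 'cx': 279.82795859783215, 'cy': 206.58782680641846, 'k1': -0.031508104345911635, 'rvec': array([ 2.15343261, -2.20566325,  0.11310584]), 'tvec': array([0.04584877, 0.62097555, 0.95418722])}
wrist {'fx': 372.98902297930687, 'fy': 372.98902297930687, 'cx': 270.5962288115594, 'cy': 206.48453359043506, 'k1': -0.011138685364734073, 'rvec': array([-2.30932296, -1.72346555, -0.26509325]), 'tvec': array([-0.67311031, -0.04168807,  0.39118786])}
```

View pics/side0.png

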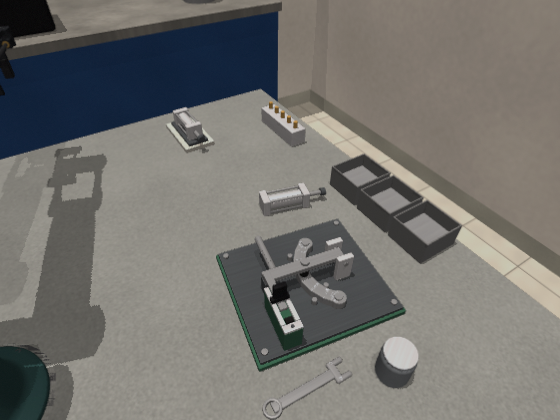

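View pics/top0.png

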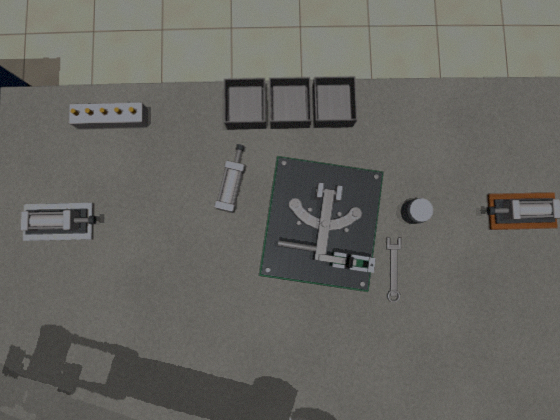

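View pics/wrist0.png

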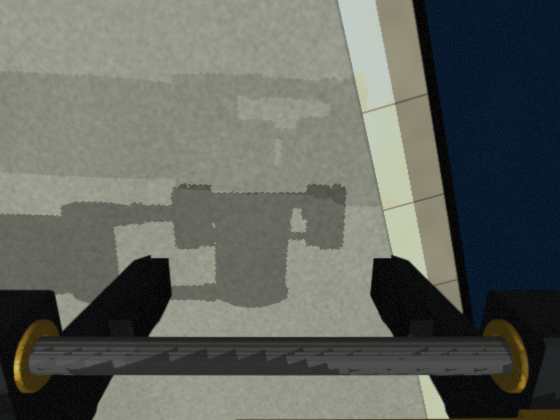

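The side view shows the fixture at about (310, 290), with the black fin at (280, 290). In the top view the plate's corners are near (276,157), (383,171), (369,291) and (261,277), and the fin is near (340,261). I'll enlarge both.

```bash
python3 - <<'E'
import cv2
t=cv2.imread("pics/top0.png");s=cv2.imread("pics/side0.png")
cv2.imwrite("pics/top0c.png",cv2.resize(t[150:300,250:450],None,fx=4,fy=4,interpolation=cv2.INTER_CUBIC))
cv2.imwrite("pics/side0c.png",cv2.resize(s[215:365,210:410],None,fx=4,fy=4,interpolation=cv2.INTER_CUBIC))
E
```

```text
(no output)
```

View pics/top0c.png

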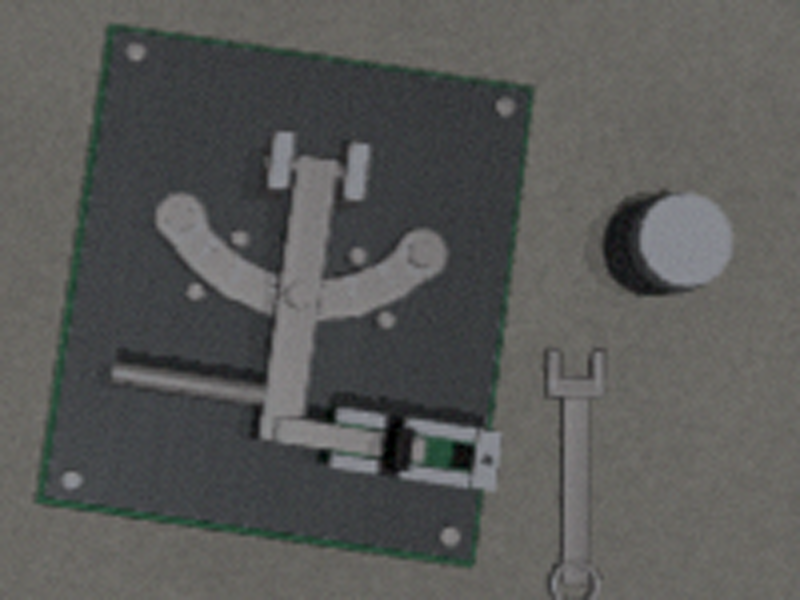

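View pics/side0c.png

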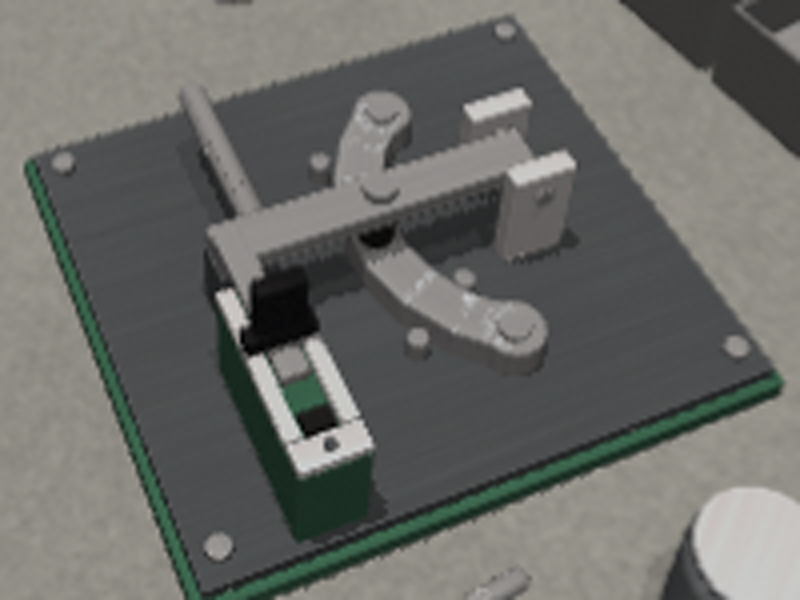

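In the enlarged top crop the plate's top corners are at (110,27), (533,88), (473,565) and (37,501). The fin's top is at about (398,445), the rod's free end at (113,375) and its flank end at (266,393). The rubber bumper is at (461,457).

```bash
cat > h.py <<'E'
import numpy as np, cv2
from plant import read_state, viewer
def ray(cal,uv):
    x=(uv[0]-cal['cx'])/cal['fx'];y=(uv[1]-cal['cy'])/cal['fy']
    p=np.array([x,y]);q=p.copy()
    for _ in range(20): q=p/(1+cal['k1']*(q@q))
    R=cv2.Rodrigues(cal['rvec'])[0]
    return -R.T@cal['tvec'], R.T@np.array([q[0],q[1],1])
def atz(cal,uv,z):
    o,d=ray(cal,uv); return o+d*(z-o[2])/d[2]
def proj(cal,X):
    X=np.atleast_2d(X)
    c=X@cv2.Rodrigues(cal['rvec'])[0].T+cal['tvec']
    q=c[:,:2]/c[:,2:]; r2=(q**2).sum(1,keepdims=True); q=q*(1+cal['k1']*r2)
    return q*[cal['fx'],cal['fy']]+[cal['cx'],cal['cy']]
E
python3 - <<'E'
from h import *
from scipy.optimize import least_squares
T=viewer.get_calibration("top");S=viewer.get_calibration("side")
tc=lambda u,v:(250+(u+.5)/4-.5,150+(v+.5)/4-.5)
sc=lambda u,v:(210+(u+.5)/4-.5,215+(v+.5)/4-.5)
hx,hy=.15,.135
co=np.array([[hx,hy,.02],[hx,-hy,.02],[-hx,-hy,.02],[-hx,hy,.02]])
tt=np.array([tc(110,27),tc(533,88),tc(473,565),tc(37,501)])
ss=np.array([sc(507,15),sc(780,380),sc(203,597),sc(27,160)])
def W(p,l):
    c,s=np.cos(p[2]),np.sin(p[2]); return np.array(l)@np.array([[c,s,0],[-s,c,0],[0,0,1]])+[p[0],p[1],0]
for nm,f in (("top",lambda p:(proj(T,W(p,co))-tt).ravel()),("side",lambda p:(proj(S,W(p,co))-ss).ravel()),("both",lambda p:np.r_[(proj(T,W(p,co))-tt).ravel(),(proj(S,W(p,co))-ss).ravel()])):
    r=least_squares(f,[.6,0,0]);print(nm,r.x.round(4),r.fun.round(1))
p=r.x
def F(w):
    c,s=np.cos(p[2]),np.sin(p[2]);d=w[:2]-p[:2];return np.array([c*d[0]+s*d[1],-s*d[0]+c*d[1]])
for n,cal,uv,z in(("fin top",T,tc(398,445),.1215),("fin top side",S,sc(288,275),.1215),("rod end",T,tc(113,375),.066),("rod flank",T,tc(266,393),.073),("stop top mid",T,tc(486,460),.0795),("hinge",T,tc(318,165),.072),("tin",T,tc(686,240),.07)):
    w=atz(cal,uv,z);print(n,w.round(4),F(w).round(4))
E
```

```text
top [ 0.5811 -0.0708 -0.1709] [-1.  -1.7  1.1 -1.   0.9  1.4 -1.   1.1]
side [ 0.5824 -0.0733 -0.1706] [ 1.6 -2.5  2.6 -1.9 -2.   3.2 -1.8 -2.3]
both [ 0.5819 -0.0723 -0.1705] [-0.4 -2.   1.7 -1.3  1.5  1.  -0.4  0.8  1.2 -2.7  2.  -2.2 -2.5  2.8
 -2.2 -2.5]
fin top [ 0.4914 -0.1155  0.1215] [-0.0819 -0.058 ]
fin top side [ 0.4947 -0.1199  0.1215] [-0.0779 -0.0618]
rod end [0.5332 0.038  0.066 ] [-0.0668  0.1004]
rod flank [ 0.5207 -0.0494  0.073 ] [-0.0642  0.0121]
stop top mid [ 0.4796 -0.173   0.0795] [-0.0837 -0.1166]
hinge [ 0.6519 -0.0841  0.072 ] [0.0709 0.0002]
tin [ 0.6032 -0.2983  0.07  ] [ 0.0593 -0.2192]
```

Request:
{"api": "step_arm", "payload": {"travel": [[0.03, -0.038, 0], [0.03, -0.038, 0], [0.03, -0.038, 0], [0.03, -0.038, 0], [0.03, -0.038, 0], [0.028, -0.04, 0], [0.025, -0.042, 0], [0.02, -0.045, 0]], "delta_rot": [[0, 0, -5.2], [0, 0, -5.2], [0, 0, -5.2], [0, 0, -5.2], [0, 0, -5.2], [0, 0, -5.2], [0, 0, -5.2], [0, 0, -5.2]], "claw": -1}}

```text
clock: 0.95
ee_pos: [0.4146, 0.3243, 0.2338]
orientation: [[-0.514, 0.858, -0.003], [0.858, 0.514, -0.001], [0.001, -0.003, -1.0]]
wrist_force: [0.6, -0.0, -0.1]
width: 0.0881
```

Request:
{"api": "step_arm", "payload": {"travel": [[0.015, -0.047, 0.002], [0.012, -0.048, 0.002], [0.012, -0.048, 0.001], [0.012, -0.048, 0.001], [0.012, -0.048, 0.001], [0.01, -0.048, 0.001], [0.01, -0.048, 0.001], [0.01, -0.04, 0.001]], "delta_rot": [[0, 0, -5.2], [0, 0, -5.2], [0, 0, -5.2], [0, 0, -5.2], [0, 0, -5.2], [0, 0, -5.2], [0, 0, -5.2], [0, 0, -5]]}}

```text
clock: 1.75
ee_pos: [0.506, -0.0581, 0.2429]
orientation: [[0.213, 0.977, -0.002], [0.977, -0.213, 0.001], [0.0, -0.002, -1.0]]
wrist_force: [0.8, 0.9, 0.8]
width: 0.0883
```

```bash
python3 - <<'E'
from h import *
s=read_state();c=viewer.get_calibration("wrist")
cv2.imwrite("pics/w1.png",viewer.capture("wrist")[:,:,::-1])
np.save("w1cal.npy",c,allow_pickle=True)
R=cv2.Rodrigues(c['rvec'])[0];o=-R.T@c['tvec']
print(s['ee_pos'],s['wrist_force'],s['orientation'].round(3),'cam',o,R[2])
E
```

```text
[ 0.5059972  -0.05814594  0.24288532] [0.84434275 0.85097123 0.78199435] [[ 0.213  0.977 -0.002]
 [ 0.977 -0.213  0.001]
 [ 0.    -0.002 -1.   ]] cam [0.52332211 0.01786797 0.38932103] [-0.06678568 -0.29551376 -0.9530012 ]
```

View pics/w1.png

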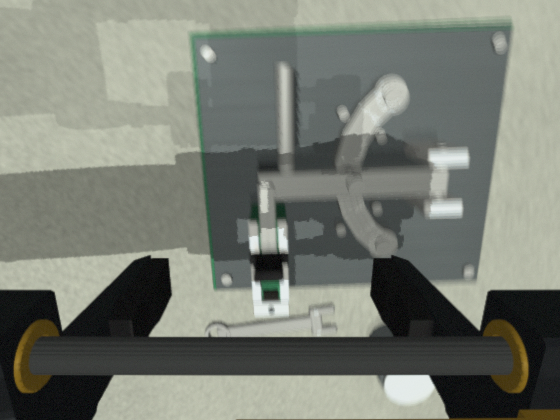

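The wrist view is blurred because the arm was still moving. The rod is near (286,115) and the fin near (269,266). I'll settle the arm, turn it slightly and retake the picture.

Request:
{"api": "step_arm", "payload": {"travel": [[0, 0, 0], [0, 0, 0]], "delta_rot": [[0, 0, 2.3], [0, 0, 0]], "claw": 1}}

```text
clock: 2.0
ee_pos: [0.5074, -0.0669, 0.2426]
orientation: [[0.184, 0.983, -0.001], [0.983, -0.184, -0.004], [-0.004, -0.001, -1.0]]
wrist_force: [-0.7, -0.7, -0.2]
width: 0.0741
```

```bash
python3 - <<'E'
from h import *
s=read_state();c=viewer.get_calibration("wrist")
im=viewer.capture("wrist")[:,:,::-1]
cv2.imwrite("pics/w2.png",cv2.resize(im[10:330,180:540],None,fx=2.2,fy=1.8,interpolation=cv2.INTER_CUBIC) if 0 else cv2.resize(im[10:330,180:540],None,fx=1.8,fy=1.8,interpolation=cv2.INTER_CUBIC))
np.save("w2cal.npy",c,allow_pickle=True)
print(s['ee_pos'],s['wrist_force'],s['orientation'].round(3),s['joint_velocities'].round(3))
E
```

```text
[ 0.50737081 -0.06691324  0.24258871] [-0.67936896 -0.68332074 -0.19758743] [[ 0.184  0.983 -0.001]
 [ 0.983 -0.184 -0.004]
 [-0.004 -0.001 -1.   ]] [-0.018  0.004  0.003  0.009  0.003  0.026]
```

View pics/w2.png

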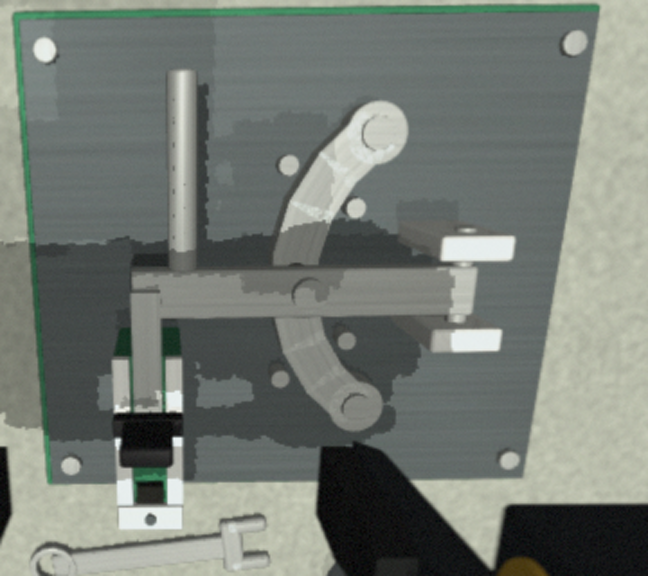

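In this sharper crop the plate corners are at (18,14), (598,8), (524,478) and (50,483). The rod runs from (182,70) to (182,265). The fin spans u 122–173 with its top face near v 457, and the hinge pin is at u≈462.

```bash
python3 - <<'E'
from h import *
from scipy.optimize import least_squares
C=np.load("w2cal.npy",allow_pickle=True).item()
wc=lambda u,v:(180+(u+.5)/1.8-.5,10+(v+.5)/1.8-.5)
hx,hy=.15,.135
co=np.array([[hx,hy,.02],[hx,-hy,.02],[-hx,-hy,.02],[-hx,hy,.02]])
mm=np.array([wc(598,8),wc(524,478),wc(50,483),wc(18,14)])
def W(p,l):
    c,s=np.cos(p[2]),np.sin(p[2]); return np.array(l)@np.array([[c,s,0],[-s,c,0],[0,0,1]])+[p[0],p[1],0]
r=least_squares(lambda p:(proj(C,W(p,co))-mm).ravel(),[.58,-.07,-.17]);p=r.x
print(p.round(4),r.fun.round(1))
def F(w):
    c,s=np.cos(p[2]),np.sin(p[2]);d=w[:2]-p[:2];return np.array([c*d[0]+s*d[1],-s*d[0]+c*d[1]])
for n,uv,z in(("fin top",(147,457),.1215),("fin near top edge",(147,447),.1215),("rod end",(182,70),.068),("rod flank",(182,265),.07),("stop",(150,519),.0795),("bumper face?",(150,482),.077),("hinge +",(467,231),.066),("hinge -",(458,318),.066)):
    w=atz(C,wc(*uv),z);print(n,w.round(4),F(w).round(4))
E
```

```text
[ 0.5815 -0.0749 -0.1737] [ 7.1 -2.8  2.4  5.2 -3.5  5.6 -6.1 -2.1]
fin top [ 0.4903 -0.12    0.1215] [-0.082  -0.0602]
fin near top edge [ 0.4912 -0.1152  0.1215] [-0.0819 -0.0554]
rod end [0.5356 0.0367 0.068 ] [-0.0645  0.102 ]
rod flank [ 0.5201 -0.0485  0.07  ] [-0.065   0.0153]
stop [ 0.4798 -0.1762  0.0795] [-0.0826 -0.1174]
bumper face? [ 0.4837 -0.1561  0.077 ] [-0.0823 -0.0969]
hinge + [ 0.6569 -0.0583  0.066 ] [0.0714 0.0293]
hinge - [ 0.6503 -0.1008  0.066 ] [ 0.0723 -0.0136]
```

Request:
{"api": "step_arm", "payload": {"travel": [[-0.006, -0.011, 0], [-0.005, -0.01, -0.03], [0, 0, -0.04], [0, 0, -0.04], [0, 0, -0.025], [0, 0, -0.005], [0, 0, 0]], "delta_rot": [[0, 0, 0.8], [0, 0, 0], [0, 0, 0], [0, 0, 0], [0, 0, 0], [0, 0, 0], [0, 0, 0]], "claw": 1, "squeeze": 10}}

```text
clock: 2.75
ee_pos: [0.496, -0.0817, 0.1004]
orientation: [[0.165, 0.986, 0.003], [0.986, -0.165, -0.003], [-0.003, 0.004, -1.0]]
wrist_force: [-0.8, 0.2, -0.2]
width: 0.0145
```

Request:
{"api": "step_arm", "payload": {"travel": [[-0.0015, -0.008, -0.003], [-0.0015, -0.008, 0], [0, 0, 0]], "delta_rot": [[0, 0, 0], [0, 0, 0], [0, 0, 0]]}}

```text
clock: 3.05
ee_pos: [0.4956, -0.0985, 0.101]
orientation: [[0.163, 0.987, 0.009], [0.987, -0.163, -0.005], [-0.003, 0.009, -1.0]]
wrist_force: [0.0, 0.2, -0.5]
width: 0.0003
```

```bash
python3 - <<'E'
from h import *
im=viewer.capture("side")[:,:,::-1]
cv2.imwrite("pics/s1.png",cv2.resize(im[215:365,210:410],None,fx=4,fy=4,interpolation=cv2.INTER_CUBIC))
E
```

```text
(no output)
```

View pics/s1.png

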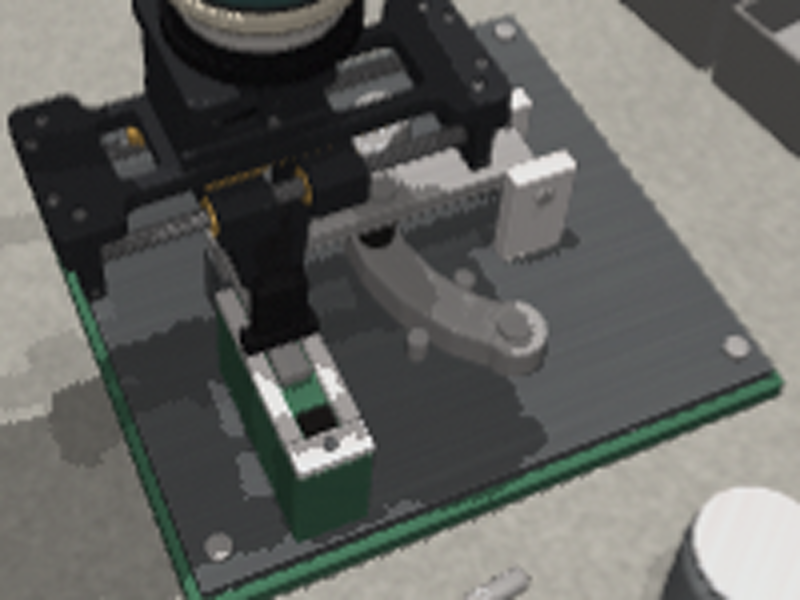

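The closed fingers are right behind the fin. The grey blade end lies near (295,378) and the bumper face near (305,412). I'll estimate the gap between them.

```bash
python3 - <<'E'
from h import *
S=viewer.get_calibration("side")
sc=lambda u,v:(210+(u+.5)/4-.5,215+(v+.5)/4-.5)
a=atz(S,sc(297,378),.078);b=atz(S,sc(307,411),.078);d=np.array([-.17,-.985])
print(a,b,(b-a)[:2]@d)
im=cv2.imread("pics/s1.png");cv2.imwrite("pics/s1b.png",cv2.resize(im[320:480,220:400],None,fx=4,fy=3.7,interpolation=cv2.INTER_CUBIC))
E
```

```text
[ 0.48683561 -0.14054863  0.078     ] [ 0.48179304 -0.15608784  0.078     ] 0.016163365403174177
```

Request:
{"api": "step_arm", "payload": {"travel": [[-0.0005, -0.002, -0.003], [-0.0005, -0.002, 0]], "delta_rot": [[0, 0, 0], [0, 0, 0]]}}

```text
clock: 3.3
ee_pos: [0.4959, -0.1031, 0.0996]
orientation: [[0.164, 0.986, 0.012], [0.986, -0.164, -0.005], [-0.003, 0.013, -1.0]]
wrist_force: [-0.5, 0.9, 0.3]
width: 0.0005
```

View pics/s1b.png

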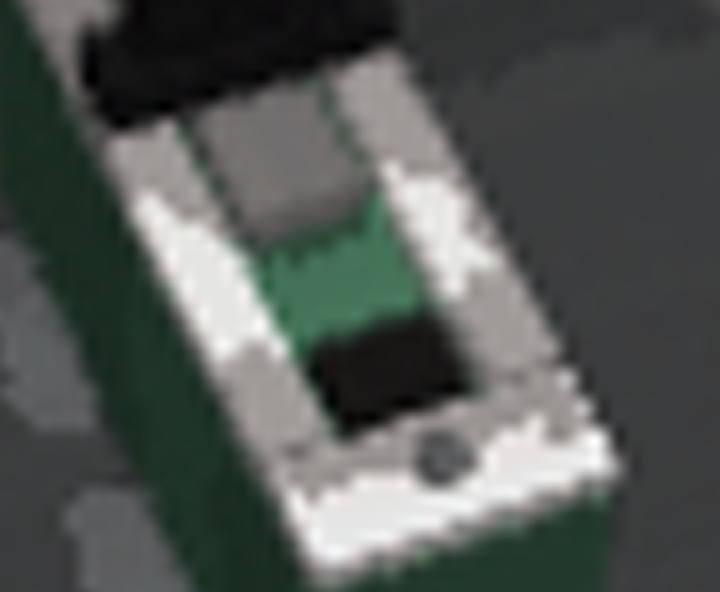

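The enlarged view shows a gap of about 14–16 mm between the blade end and the bumper, so I'll push until the force rises.

Request:
{"api": "step_arm", "payload": {"travel": [[-0.0005, -0.002, -0.002]], "delta_rot": [[0, 0, 0]]}}

```text
clock: 3.4
ee_pos: [0.4959, -0.1054, 0.0982]
orientation: [[0.164, 0.986, 0.014], [0.986, -0.164, -0.005], [-0.003, 0.014, -1.0]]
wrist_force: [0.7, 2.3, 2.7]
width: 0.0005
```

Request:
{"api": "step_arm", "payload": {"travel": [[-0.0005, -0.002, 0]], "delta_rot": [[0, 0, 0]]}}

```text
clock: 3.5
ee_pos: [0.4955, -0.1071, 0.098]
orientation: [[0.165, 0.986, 0.014], [0.986, -0.165, -0.004], [-0.002, 0.015, -1.0]]
wrist_force: [0.9, 3.1, -2.3]
width: 0.0006
```

Request:
{"api": "step_arm", "payload": {"travel": [[-0.0005, -0.002, 0]], "delta_rot": [[0, 0, 0]]}}

```text
clock: 3.6
ee_pos: [0.4952, -0.1089, 0.0981]
orientation: [[0.165, 0.986, 0.015], [0.986, -0.165, -0.004], [-0.001, 0.015, -1.0]]
wrist_force: [1.4, 2.7, 0.0]
width: 0.0005
```

Request:
{"api": "step_arm", "payload": {"travel": [[-0.0005, -0.002, 0]], "delta_rot": [[0, 0, 0]]}}

```text
clock: 3.7
ee_pos: [0.4949, -0.1107, 0.0981]
orientation: [[0.165, 0.986, 0.015], [0.986, -0.165, -0.003], [-0.001, 0.015, -1.0]]
wrist_force: [0.9, 2.0, 1.1]
width: 0.0006
```

Request:
{"api": "step_arm", "payload": {"travel": [[-0.0002, -0.001, 0], [-0.0002, -0.001, 0]], "delta_rot": [[0, 0, 0], [0, 0, 0]]}}

```text
clock: 3.9
ee_pos: [0.4946, -0.1127, 0.0981]
orientation: [[0.165, 0.986, 0.015], [0.986, -0.165, -0.003], [-0.0, 0.015, -1.0]]
wrist_force: [1.3, 1.9, 0.0]
width: 0.0002
```

Request:
{"api": "step_arm", "payload": {"travel": [[-0.0001, -0.0007, 0]], "delta_rot": [[0, 0, 0]]}}

```text
clock: 4.0
ee_pos: [0.4945, -0.1134, 0.0981]
orientation: [[0.165, 0.986, 0.015], [0.986, -0.165, -0.003], [0.0, 0.015, -1.0]]
wrist_force: [0.8, 2.0, 0.2]
width: 0.0006
```

Request:
{"api": "step_arm", "payload": {"travel": [[-0.0001, -0.0007, 0]], "delta_rot": [[0, 0, 0]]}}

```text
clock: 4.1
ee_pos: [0.4943, -0.1141, 0.098]
orientation: [[0.165, 0.986, 0.015], [0.986, -0.165, -0.002], [0.0, 0.015, -1.0]]
wrist_force: [1.8, 2.5, 0.5]
width: 0.0005
```

Request:
{"api": "step_arm", "payload": {"travel": [[-0.0001, -0.0007, 0]], "delta_rot": [[0, 0, 0]]}}

```text
clock: 4.2
ee_pos: [0.4942, -0.1148, 0.0981]
orientation: [[0.165, 0.986, 0.015], [0.986, -0.165, -0.002], [0.0, 0.015, -1.0]]
wrist_force: [0.7, 2.3, 0.6]
width: 0.0001
```

Request:
{"api": "step_arm", "payload": {"travel": [[-0.0001, -0.0006, 0]], "delta_rot": [[0, 0, 0]]}}

```text
clock: 4.3
ee_pos: [0.4941, -0.1155, 0.0981]
orientation: [[0.165, 0.986, 0.015], [0.986, -0.165, -0.002], [0.0, 0.015, -1.0]]
wrist_force: [0.5, 1.3, 0.7]
width: 0.0002
```

Request:
{"api": "step_arm", "payload": {"travel": [[-0.0001, -0.0006, 0]], "delta_rot": [[0, 0, 0]]}}

```text
clock: 4.4
ee_pos: [0.494, -0.1161, 0.0981]
orientation: [[0.165, 0.986, 0.015], [0.986, -0.165, -0.002], [0.0, 0.015, -1.0]]
wrist_force: [0.5, 2.8, 0.2]
width: 0.0004
```

Request:
{"api": "step_arm", "payload": {"travel": [[-0.0001, -0.0005, 0], [-0.0001, -0.0005, 0]], "delta_rot": [[0, 0, 0], [0, 0, 0]]}}

```text
clock: 4.6
ee_pos: [0.4938, -0.1172, 0.098]
orientation: [[0.165, 0.986, 0.015], [0.986, -0.165, -0.002], [0.0, 0.015, -1.0]]
wrist_force: [1.0, 2.3, 0.5]
width: 0.0007
```

Request:
{"api": "step_arm", "payload": {"travel": [[-0.0001, -0.0005, 0], [-0.0001, -0.0005, 0]], "delta_rot": [[0, 0, 0], [0, 0, 0]]}}

```text
clock: 4.8
ee_pos: [0.4936, -0.1183, 0.098]
orientation: [[0.165, 0.986, 0.015], [0.986, -0.165, -0.002], [0.0, 0.015, -1.0]]
wrist_force: [1.2, 2.9, 0.8]
width: 0.0005
```

Request:
{"api": "step_arm", "payload": {"travel": [[-0.0001, -0.0005, 0], [-0.0001, -0.0005, 0]], "delta_rot": [[0, 0, 0], [0, 0, 0]]}}

```text
clock: 5.0
ee_pos: [0.4934, -0.1194, 0.0981]
orientation: [[0.165, 0.986, 0.015], [0.986, -0.165, -0.002], [0.0, 0.015, -1.0]]
wrist_force: [1.8, 2.8, -0.2]
width: 0.0006
```

Request:
{"api": "step_arm", "payload": {"travel": [[-0.0001, -0.0005, 0], [-0.0001, -0.0005, 0]], "delta_rot": [[0, 0, 0], [0, 0, 0]]}}

```text
clock: 5.2
ee_pos: [0.4932, -0.1205, 0.0981]
orientation: [[0.165, 0.986, 0.015], [0.986, -0.165, -0.002], [0.0, 0.015, -1.0]]
wrist_force: [1.5, 2.5, 0.0]
width: 0.0007
```

Request:
{"api": "step_arm", "payload": {"travel": [[-0.0001, -0.0005, 0], [-0.0001, -0.0005, 0]], "delta_rot": [[0, 0, 0], [0, 0, 0]]}}

```text
clock: 5.4
ee_pos: [0.493, -0.1216, 0.0981]
orientation: [[0.165, 0.986, 0.015], [0.986, -0.165, -0.002], [0.0, 0.015, -1.0]]
wrist_force: [1.7, 1.9, -0.6]
width: 0.0007
```

Request:
{"api": "step_arm", "payload": {"travel": [[-0.0001, -0.0005, 0], [-0.0001, -0.0005, 0]], "delta_rot": [[0, 0, 0], [0, 0, 0]]}}

```text
clock: 5.6
ee_pos: [0.4929, -0.1223, 0.0981]
orientation: [[0.166, 0.986, 0.015], [0.986, -0.166, -0.002], [0.001, 0.016, -1.0]]
wrist_force: [1.9, 4.8, 0.0]
width: 0.0003
```

Request:
{"api": "step_arm", "payload": {"travel": [[-0.0001, -0.0005, 0]], "delta_rot": [[0, 0, 0]]}}

```text
clock: 5.7
ee_pos: [0.4929, -0.1224, 0.0981]
orientation: [[0.166, 0.986, 0.016], [0.986, -0.166, -0.001], [0.002, 0.016, -1.0]]
wrist_force: [2.8, 5.4, -0.2]
width: 0.0004
```

Request:
{"api": "step_arm", "payload": {"travel": [[-0.0001, -0.0008, 0], [-0.0001, -0.0008, 0]], "delta_rot": [[0, 0, 0], [0, 0, 0]]}}

```text
clock: 5.9
ee_pos: [0.4929, -0.1225, 0.0981]
orientation: [[0.167, 0.986, 0.016], [0.986, -0.167, 0.002], [0.005, 0.015, -1.0]]
wrist_force: [2.4, 6.4, 0.7]
width: 0.0006
```

Request:
{"api": "step_arm", "payload": {"travel": [[-0.0002, -0.0011, 0], [-0.0002, -0.0011, 0]], "delta_rot": [[0, 0, 0], [0, 0, 0]]}}

```text
clock: 6.1
ee_pos: [0.4929, -0.1227, 0.0982]
orientation: [[0.168, 0.986, 0.017], [0.986, -0.168, 0.006], [0.009, 0.015, -1.0]]
wrist_force: [2.8, 8.0, 0.8]
width: 0.0011
```

Request:
{"api": "step_arm", "payload": {"travel": [[0.003, 0.018, 0], [0.002, 0.01, 0.02], [0.006, 0.02, 0.03], [0.01, 0.035, 0.012], [0.01, 0.035, 0], [0.002, 0.008, 0], [0, 0, 0]], "delta_rot": [[0, 0, 0], [-0.3, 1.0, 0], [0, 0, 0], [0, 0, 0], [0, 0, 0], [0, 0, 0], [0, 0, 0]], "claw": 1}}

```text
clock: 6.8
ee_pos: [0.5236, 0.0021, 0.1615]
orientation: [[0.168, 0.986, -0.007], [0.986, -0.168, -0.008], [-0.009, -0.006, -1.0]]
wrist_force: [-0.2, -0.3, -0.7]
width: 0.0009
```

Request:
{"api": "step_arm", "payload": {"travel": [[0, 0, 0], [0, 0, 0]], "delta_rot": [[0, 0, 0], [0, 0, 0]], "claw": -0.2}}

```text
clock: 7.0
ee_pos: [0.5224, 0.0002, 0.1605]
orientation: [[0.167, 0.986, -0.01], [0.986, -0.168, -0.01], [-0.012, -0.008, -1.0]]
wrist_force: [-0.1, 0.3, -0.3]
width: 0.0148
```

```bash
python3 - <<'E'
from h import *
im=viewer.capture("side")[:,:,::-1]
cv2.imwrite("pics/s2.png",cv2.resize(im[215:365,210:410],None,fx=4,fy=4,interpolation=cv2.INTER_CUBIC))
c=viewer.get_calibration("wrist");np.save("w3cal.npy",c,allow_pickle=True)
cv2.imwrite("pics/w3.png",viewer.capture("wrist")[:,:,::-1])
s=read_state();print(s['clock'],s['ee_pos'],s['width'])
E
```

```text
7.1 [5.22433477e-01 1.80860355e-04 1.60514118e-01] 0.02264602843715074
```

View pics/s2.png

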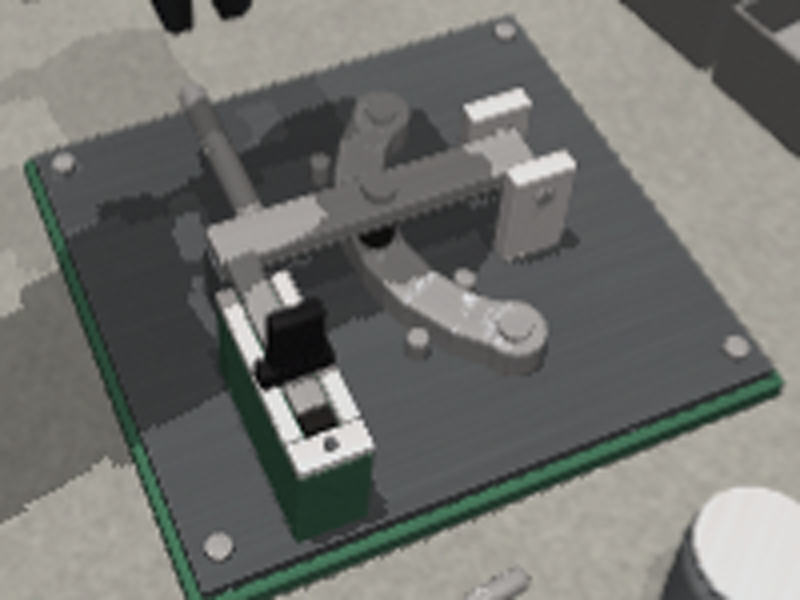

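View pics/w3.png

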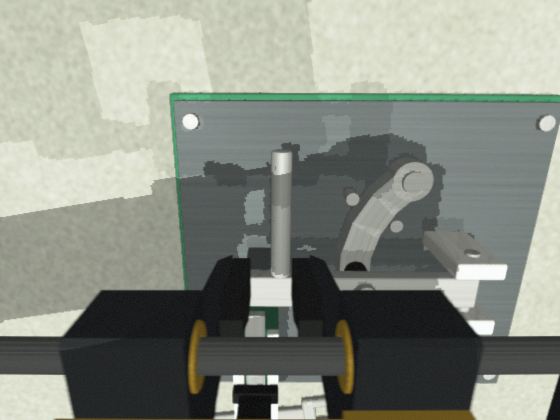

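The side view shows the grey blade end touching the black bumper at (312,405). The wrist view shows the rod centred between the fingers, with its free end at (282,153) and its flank end at (280,275).

```bash
python3 - <<'E'
from h import *
C=np.load("w3cal.npy",allow_pickle=True).item()
a=atz(C,(282,153),.067);b=atz(C,(280.5,275),.069);print(a,b,np.linalg.norm((a-b)[:2]),np.degrees(np.arctan2(-(a-b)[0],(a-b)[1])))
u=(a-b)[:2]/np.linalg.norm((a-b)[:2]);print("grip",a[:2]-.039*u)
E
```

```text
[0.5354051  0.03521515 0.067     ] [ 0.52042362 -0.05057226  0.069     ] 0.08708573240951946 -9.90594975099014
grip [ 0.52869587 -0.00320342]
```

Request:
{"api": "step_arm", "payload": {"travel": [[0.007, -0.003, 0], [0, 0, 0], [0, 0, -0.03], [0, 0, -0.03], [0, 0, -0.02], [0, 0, 0]], "delta_rot": [[0.57, -0.57, 0], [0, 0, 0], [0, 0, 0], [0, 0, 0], [0, 0, 0], [0, 0, 0]], "claw": -0.2}}

```text
clock: 7.7
ee_pos: [0.5313, -0.0069, 0.0796]
orientation: [[0.173, 0.985, 0.005], [0.985, -0.173, 0.0], [0.001, 0.005, -1.0]]
wrist_force: [-1.3, -0.1, 1.2]
width: 0.0525
```

```bash
python3 - <<'E'
from h import *
im=viewer.capture("side")[:,:,::-1]
cv2.imwrite("pics/s3.png",cv2.resize(im[195:345,190:390],None,fx=4,fy=4,interpolation=cv2.INTER_CUBIC))
E
```

```text
(no output)
```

View pics/s3.png

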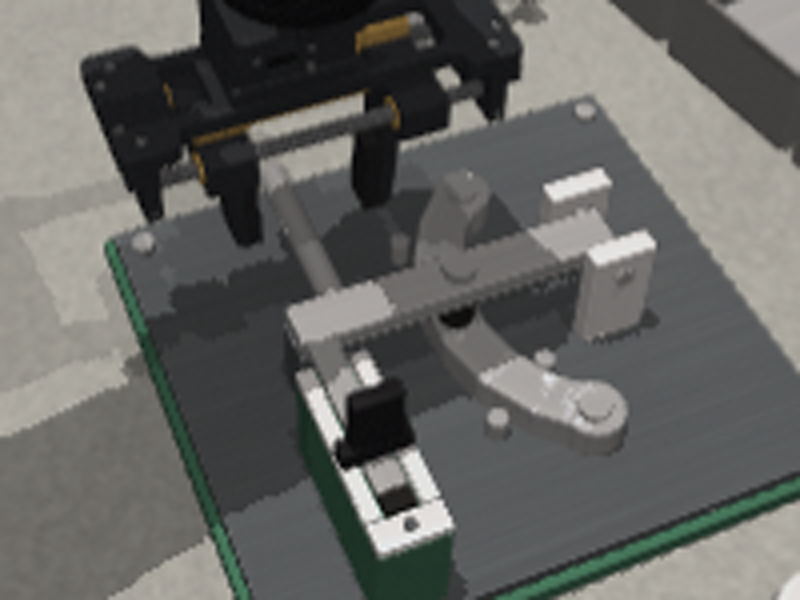

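Request:
{"api": "step_arm", "payload": {"travel": [[-0.002, 0.003, -0.016], [0, 0, -0.014], [0, 0, -0.001], [0, 0, 0]], "delta_rot": [[0, -0.3, 0], [0, 0, 0], [0, 0, 0], [0, 0, 0]], "claw": -0.2}}

```text
clock: 8.15
ee_pos: [0.5344, -0.0049, 0.0536]
orientation: [[0.174, 0.985, 0.02], [0.985, -0.174, -0.0], [0.003, 0.02, -1.0]]
wrist_force: [1.0, -0.3, -0.3]
width: 0.0529
```

Request:
{"api": "step_arm", "payload": {"travel": [[0, 0, 0], [0, 0, 0], [0, 0, 0], [0, 0, 0], [0, 0, 0], [0, 0, 0]], "delta_rot": [[0, 0, 0], [0, 0, 0], [0, 0, 0], [0, 0, 0], [0, 0, 0], [0, 0, 0]], "claw": 1, "squeeze": 20}}

```text
clock: 8.75
ee_pos: [0.5279, -0.0037, 0.055]
orientation: [[0.174, 0.985, 0.005], [0.985, -0.174, 0.002], [0.003, 0.005, -1.0]]
wrist_force: [3.4, -1.1, -3.2]
width: 0.0133
```

The rod is gripped at a width of 13.3 mm, but it sits 8 mm below the pad centre. I'll reopen a little, go lower and grip again.

Request:
{"api": "step_arm", "payload": {"travel": [[0, 0, 0], [0, 0, 0], [0, 0, -0.004], [0, 0, -0.004]], "delta_rot": [[0, 0, 0], [0, 0, 0], [0, 0, 0], [0, 0, 0]], "claw": 0.4}}

```text
clock: 9.15
ee_pos: [0.53, -0.0038, 0.0481]
orientation: [[0.174, 0.985, 0.01], [0.985, -0.174, 0.001], [0.003, 0.01, -1.0]]
wrist_force: [0.4, 0.3, -1.5]
width: 0.0265
```

Request:
{"api": "step_arm", "payload": {"travel": [[0, 0, 0], [0, 0, 0], [0, 0, 0], [0, 0, 0]], "delta_rot": [[0, 0, 0], [0, 0, 0], [0, 0, 0], [0, 0, 0]], "claw": 1, "squeeze": 20}}

```text
clock: 9.55
ee_pos: [0.528, -0.0036, 0.047]
orientation: [[0.175, 0.985, 0.005], [0.985, -0.175, 0.002], [0.003, 0.004, -1.0]]
wrist_force: [-1.2, -0.3, 0.6]
width: 0.0128
```

Request:
{"api": "step_arm", "payload": {"travel": [[0, 0, 0.0015], [0, 0, 0.0015]], "delta_rot": [[0, 0, 0], [0, 0, 0]]}}

```text
clock: 9.75
ee_pos: [0.528, -0.0036, 0.0491]
orientation: [[0.175, 0.985, 0.005], [0.985, -0.175, 0.002], [0.003, 0.005, -1.0]]
wrist_force: [2.5, -0.3, -5.2]
width: 0.0131
```

Request:
{"api": "step_arm", "payload": {"travel": [[0, 0, 0.002], [0, 0, 0.002]], "delta_rot": [[0, 0, 0], [0, 0, 0]]}}

```text
clock: 9.95
ee_pos: [0.528, -0.0036, 0.0524]
orientation: [[0.175, 0.985, 0.005], [0.985, -0.175, 0.002], [0.003, 0.005, -1.0]]
wrist_force: [3.6, -1.2, -6.3]
width: 0.0125
```

Request:
{"api": "step_arm", "payload": {"travel": [[0.0012, -0.0002, 0.0134], [0.0025, -0.0004, 0.0133], [0.0038, -0.0007, 0.0129], [0.005, -0.0009, 0.0125]], "delta_rot": [[0, 0, 0], [0, 0, 0], [0, 0, 0], [0, 0, 0]]}}

```text
clock: 10.35
ee_pos: [0.5421, -0.0061, 0.1049]
orientation: [[0.174, 0.985, 0.008], [0.985, -0.174, 0.002], [0.003, 0.008, -1.0]]
wrist_force: [9.8, -0.3, -11.3]
width: 0.0119
```

Request:
{"api": "step_arm", "payload": {"travel": [[0.0072, -0.0012, 0.0117], [0.0082, -0.0014, 0.011], [0.009, -0.0015, 0.0103], [0.0098, -0.0017, 0.0094]], "delta_rot": [[0, 0, 0], [0, 0, 0], [0, 0, 0], [0, 0, 0]]}}

```text
clock: 10.75
ee_pos: [0.5771, -0.0122, 0.1466]
orientation: [[0.175, 0.985, 0.007], [0.985, -0.175, 0.002], [0.003, 0.007, -1.0]]
wrist_force: [6.0, 0.8, -16.3]
width: 0.0111
```

```bash
python3 - <<'E'
from h import *
im=viewer.capture("side")[:,:,::-1]
cv2.imwrite("pics/s4.png",cv2.resize(im[175:325,190:390],None,fx=4,fy=4,interpolation=cv2.INTER_CUBIC))
E
```

```text
(no output)
```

View pics/s4.png

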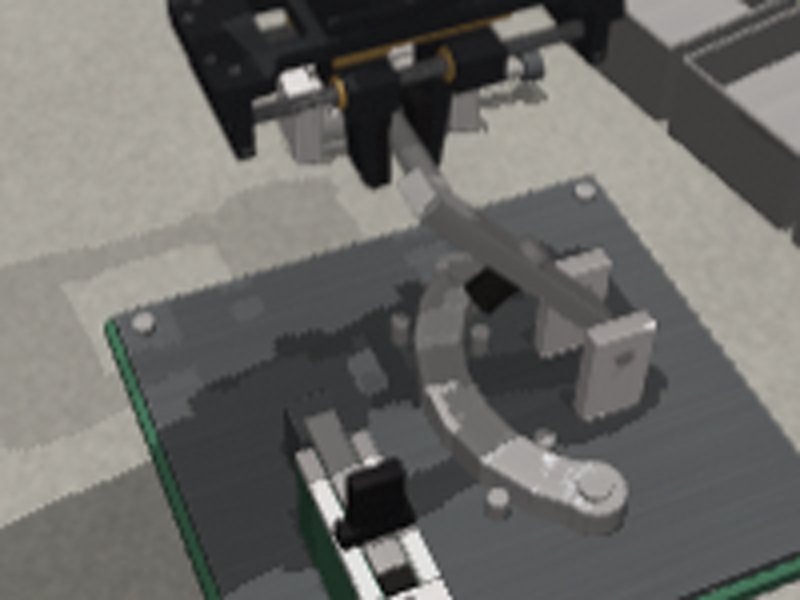

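The clamp is at about 48° and the rod is still between the fingers. I'll continue along the arc, slightly inward.

Request:
{"api": "step_arm", "payload": {"travel": [[0.011, -0.0019, 0.0073], [0.0117, -0.002, 0.0063], [0.0123, -0.0021, 0.0052]], "delta_rot": [[0, 0, 0], [0, 0, 0], [0, 0, 0]]}}

```text
clock: 11.1
ee_pos: [0.6074, -0.0175, 0.1639]
orientation: [[0.175, 0.985, -0.01], [0.985, -0.175, 0.004], [0.002, -0.01, -1.0]]
wrist_force: [-3.1, 0.2, -5.8]
width: 0.0108
```

Request:
{"api": "step_arm", "payload": {"travel": [[0.0122, -0.0021, 0.0048], [0.0127, -0.0022, 0.0036], [0.013, -0.0022, 0.0023]], "delta_rot": [[0, 0, 0], [0, 0, 0], [0, 0, 0]]}}

```text
clock: 11.4
ee_pos: [0.6402, -0.0233, 0.1731]
orientation: [[0.175, 0.984, -0.028], [0.985, -0.174, 0.006], [0.001, -0.029, -1.0]]
wrist_force: [-4.6, 0.8, -4.4]
width: 0.0104
```

```bash
python3 - <<'E'
from h import *
im=viewer.capture("side")[:,:,::-1]
cv2.imwrite("pics/s5.png",cv2.resize(im[175:325,190:390],None,fx=4,fy=4,interpolation=cv2.INTER_CUBIC))
s=read_state();print(s['ee_pos'],s['orientation'].round(3),s['wrist_force'],s['width'])
E
```

```text
[ 0.64238325 -0.02366966  0.17338881] [[ 0.175  0.984 -0.025]
 [ 0.985 -0.175  0.006]
 [ 0.001 -0.026 -1.   ]] [-0.10693813  0.80203903 -4.30952158] 0.010332927767138744
```

View pics/s5.png

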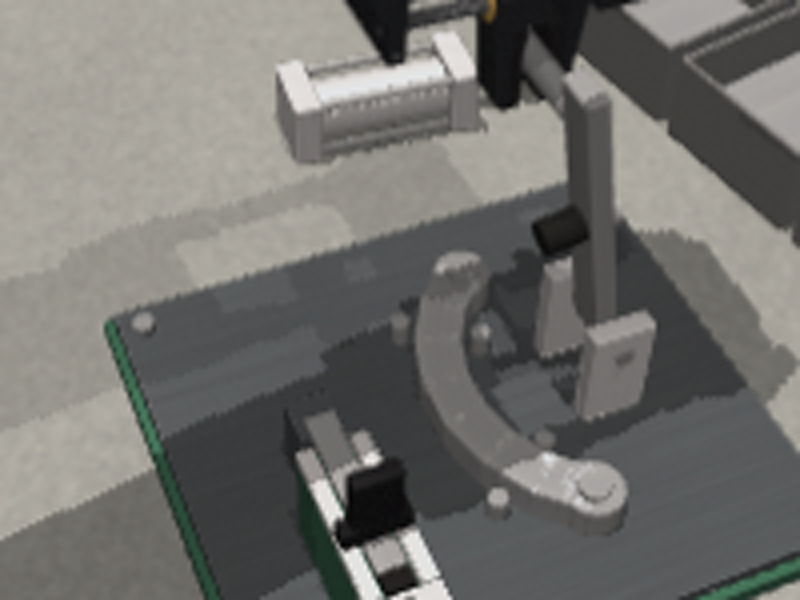

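The clamp stands nearly upright, at about 1.43 rad from the TCP travel. I'll release it and withdraw upward.

Request:
{"api": "step_arm", "payload": {"travel": [[0, 0, 0], [0, 0, 0], [0, 0, 0], [0, 0, 0], [0, 0, 0], [0, 0, 0]], "delta_rot": [[0, 0, 0], [0, 0, 0], [0, 0, 0], [0, 0, 0], [0, 0, 0], [0, 0, 0]], "claw": -0.3}}

```text
clock: 12.05
ee_pos: [0.6457, -0.0243, 0.1797]
orientation: [[0.175, 0.985, -0.015], [0.985, -0.175, 0.004], [0.002, -0.015, -1.0]]
wrist_force: [0.0, 0.2, 0.3]
width: 0.0559
```

```bash
python3 - <<'E'
from h import *
im=viewer.capture("side")[:,:,::-1]
cv2.imwrite("pics/s6.png",cv2.resize(im[155:305,190:390],None,fx=4,fy=4,interpolation=cv2.INTER_CUBIC))
s=read_state();print(s['ee_pos'],s['orientation'].round(3),s['wrist_force'],s['width'])
E
```

```text
[ 0.64565783 -0.02428769  0.17970745] [[ 0.175  0.984 -0.015]
 [ 0.985 -0.175  0.004]
 [ 0.002 -0.016 -1.   ]] [ 0.71673675 -0.5862056   0.19469643] 0.05711072160074956
```

View pics/s6.png

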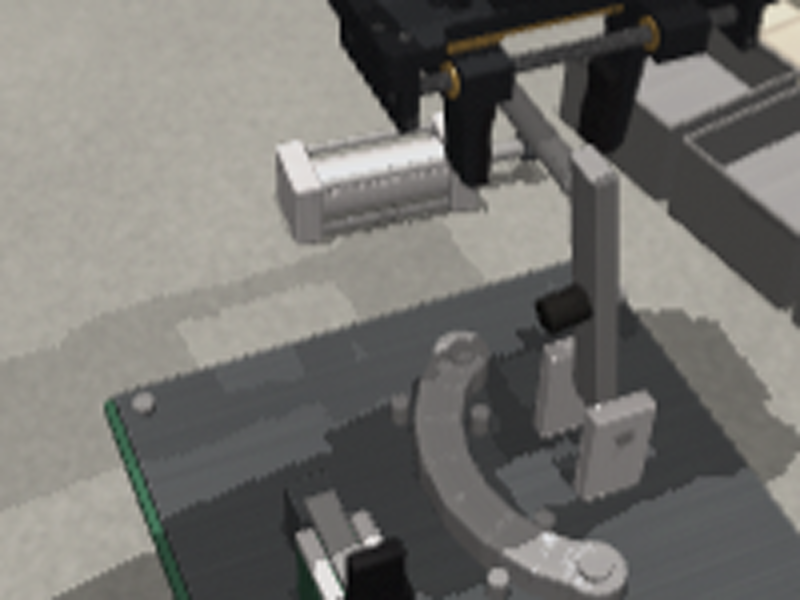

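The rod is free between the open fingers, and the wrist force is about zero. I'll move straight up.

Request:
{"api": "step_arm", "payload": {"travel": [[0, 0, 0.02], [0, 0, 0.03], [0, 0, 0.035], [0, 0, 0.035], [0, 0, 0.02], [0, 0, 0]], "delta_rot": [[0, 0, 0], [0, 0, 0], [0, 0, 0], [0, 0, 0], [0, 0, 0], [0, 0, 0]]}}

```text
clock: 12.7
ee_pos: [0.6423, -0.024, 0.3223]
orientation: [[0.175, 0.984, -0.02], [0.985, -0.175, 0.005], [0.001, -0.021, -1.0]]
wrist_force: [1.2, 0.1, 0.1]
width: 0.0574
```

Request:
{"api": "step_arm", "payload": {"travel": [[-0.02, 0.03, 0.01], [-0.02, 0.04, 0], [-0.02, 0.04, 0], [-0.02, 0.04, 0], [0, 0, 0], [0, 0, 0]], "delta_rot": [[0, 0, 0], [0, 0, 0], [0, 0, 0], [0, 0, 0], [0, 0, 0], [0, 0, 0]]}}

```text
clock: 13.3
ee_pos: [0.5573, 0.1289, 0.3246]
orientation: [[0.177, 0.984, -0.027], [0.984, -0.177, 0.004], [-0.001, -0.027, -1.0]]
wrist_force: [-0.3, 0.1, 0.4]
width: 0.0572
```

```bash
python3 - <<'E'
from h import *
im=viewer.capture("side")[:,:,::-1]
t=viewer.capture("top")[:,:,::-1]
cv2.imwrite("pics/s7.png",cv2.resize(im[155:345,190:443],None,fx=3,fy=3,interpolation=cv2.INTER_CUBIC))
cv2.imwrite("pics/t7.png",cv2.resize(t[130:310,200:440],None,fx=3,fy=3,interpolation=cv2.INTER_CUBIC))
s=read_state();print(s['clock'],s['ee_pos'],s['joint_velocities'].round(3),s['wrist_force'],s['width'])
S=viewer.get_calibration("side")
# predicted rod grip/flank pixels for angles, hinge axis est
d=np.array([.985,-.172]);y=np.array([.172,.985])
flank0=np.array([.5203,-.0505]);h=flank0+.135*d
for a in(1.2,1.3,1.4,1.5,1.6):
    q=[np.r_[h-d*.135*np.cos(a)+y*l,.066+.135*np.sin(a)] for l in(0,.089)]
    print(a,((proj(S,q)-[190,155])*3).round(0).tolist())
E
```

```text
13.4 [0.55784184 0.1280426  0.32476474] [-0.021  0.003 -0.016 -0.006  0.001  0.001] [ 0.01389225 -0.91841578  1.21925834] 0.05748501958264502
1.2 [[386.0, 164.0], [323.0, 75.0]]
1.3 [[406.0, 153.0], [341.0, 65.0]]
1.4 [[427.0, 144.0], [360.0, 57.0]]
1.5 [[447.0, 136.0], [379.0, 50.0]]
1.6 [[467.0, 130.0], [398.0, 45.0]]
```

View pics/s7.png

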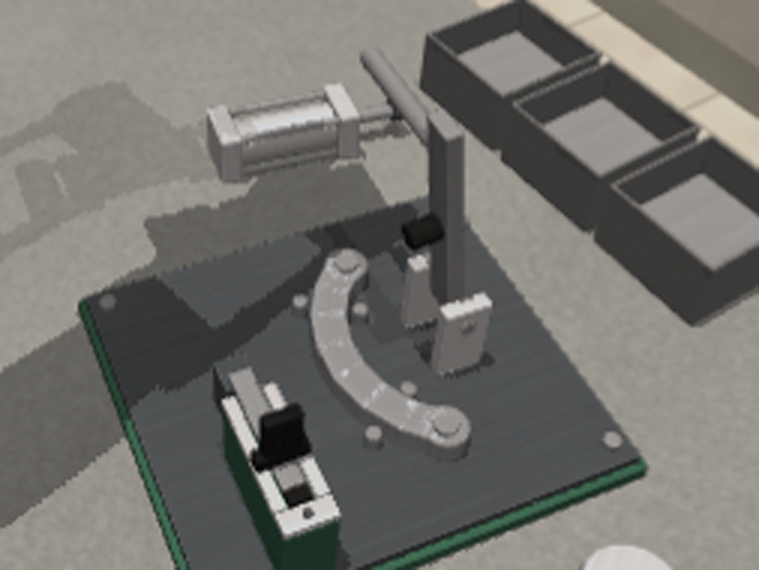

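View pics/t7.png

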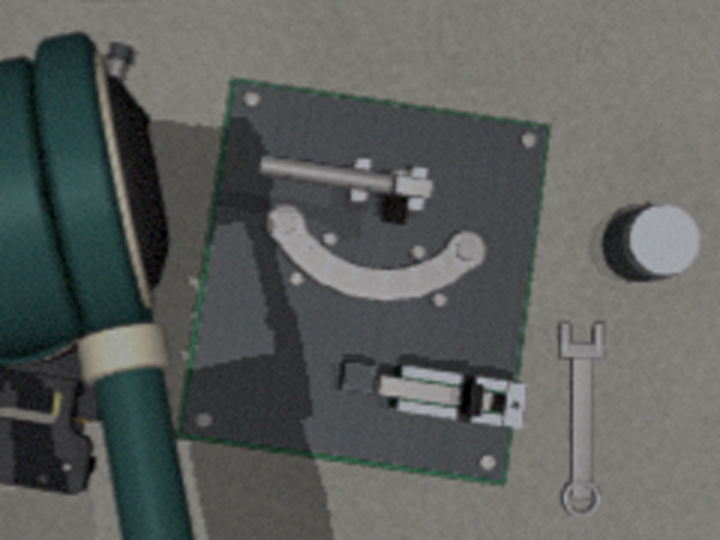

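The rod's free end at (371,55) and flank end at (428,137) match an angle of about 1.4–1.45 rad. The blade still rests at the bumper, the workpiece is in its nest, and the spanner, tin and cylinder are undisturbed. I'm handing in.

```bash
python3 -c "
from plant import finish_job
print(finish_job())"
```

```text
the job is handed in; nothing more can be done
None
```

The clamp is open and the job is handed in at about 13.4 s of the 69 s allowed; the hand-in gave no verdict.

- **Tab:** I pushed the fin with the closed fingers until the force rose from about 2.5 N (drag) to about 8.3 N. That is roughly 6 N on the bumper, well under the 15 N limit, held for a few tenths of a second. I then backed off. The travel was about 18 mm, judged from the tool's movement.
- **Clamp:** I gripped the side bar, and it lifted freely at about 5–6 N over the first few millimetres. Partway up, the force at the wrist reached about 20 N because I was slightly outside the bar's arc, with the tab already clear of the clamp. I corrected inward, stopped near upright, opened the fingers and moved away upward.
- **Last checks:** In the final pictures the bar matches an angle of about 1.42–1.45 rad. The tab's blade still rests at its bumper, and the workpiece is in its nest. The spanner and tin look unmoved in the pictures. The cylinder was partly hidden in the last top view but looks unmoved in the side view. The arm stands clear, with wrist force within noise.
- **Disagreement:** The plate corners did not fit exactly. The mismatch was up to about 3 pixels in the fixed cameras and 7 in the wrist camera. The fin and bar positions agreed to within about 5 mm between views.

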